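# Set the two thumbwheels of the brew marker

### The arm

A 6-joint arm with a two-finger parallel gripper is mounted at the origin on the work surface. World frame = base frame: x ahead of the robot, y to its left, z up, the work surface at z = 0. Lengths are in mm, angles in rad, forces in N, time in s.
With the tool pointing down it reaches from about 375 to 975 mm from the base axis. Payload 3.8 kg.
Tool frame: the origin (TCP) lies midway between the tips of the shut fingers; the grasp point (between the pads) lies 19 mm behind it; z points along the fingers, x is the direction in which the jaws open and shut, and the axes are right-handed (so a half turn about z gives the same grasp; the last joint's range is limited). The gripper opens to 88 mm and grips with 3 to 60 N. Pads are 18 mm wide; open, the fingers measure 123 mm over their backs; the gripper's body (75 mm by 187 mm) begins 45 mm behind the grasp point.
Start: joints at [1.137, 0.264, 1.604, -0, 1.274, -0.037], TCP at [260.864, 622.55, 238.706] pointing down, gripper open.
Joint ranges: [-2.63, 2.63], [-0.94, 2.18], [0.31, 2.57], [-1.31, 4.45], [0, 2.66], [-2.55, 2.55]. Speed limits (rad/s): [2.57, 2.57, 3.14, 3.14, 3.14, 3.14].

### API

Orientations are given as [roll, pitch, yaw] about the fixed x, y, z axes, in that order (R = Rz(yaw) Ry(pitch) Rx(roll)).
In Python, from plant import manip gives the robot as it stands.
- The arm moves only by the shell command python3 -m pendant 'ROWS'. ROWS is JSON, a list of rows, each a list of 7 numbers: the closure, from 0 (fully open) to 1 (shut), then the shift along the tool's x, y, z in mm, then the turn, a rotation vector about the tool's x, y, z in rad. In form: [[fingers, tx, ty, tz, ax, ay, az], ...]. A call has 1 to 20 rows; each row is the pose to reach, as a shift and turn from the pose measured when the call began, along the tool's axes at that moment; what a row does not reach only later rows make up. A row lasts 1/10 s, in which the tool goes at most 50 mm and 8.59 degrees, less where a joint would pass 70% of its speed; a pose out of reach is approached as far as the arm can. A call with a gripper value outside its range is refused whole. The fingers move at their own pace and stop on an object; the grip force is fixed at half the most. Time passes only in rows, so rows that repeat a pose let the fingers close. It gives the time, the measured TCP pose, the force and the opening at its end, in the units of the state.
- manip.state(): the state, without advancing time (a new reading comes with each control period).
- manip.snapshot(name): name is "scene" or "top" or "wrist"; returns the picture (480x640x3 uint8, red, green, blue); there is no depth.
- manip.calibration(name): a dict with "camera_matrix" (3x3 intrinsics, pixels), "R" (3x3) and "t" (3): a world point X has camera coordinates R X + t; the wrist camera has in their place "mount" (4x4, takes a point from camera to tool coordinates, whose origin is the TCP and whose axes are the tool frame's). Camera axes: x right, y down, z forward; pixel columns grow to the right and rows downward; lengths in mm; the calibration is good to about 2 mm. A picture is of the moment at which its call begins: read the wrist's pose just before it. calibration takes no time and is no camera call.
- manip.finish_job(): hands the job in, once; it reports no verdict.
The state is a dict: "clock": time; "q": joint angles; "joint_velocities": joint speeds; "effort": joint torques, N m; "eef_pos": TCP position; "tcp_rot": TCP orientation; "wrist_force": force on the tool from outside, world axes, zero at the start; "ft_torque": the same for the moment, N m; "width": finger opening in mm.
Only numpy, scipy, OpenCV 4.12 (cv2) and the standard library are available. Lean on these libraries where they do the work, as an engineer would, in place of code of your own. Each camera call takes 0.05 s, during which the arm holds its last target.

### The job

Set the brew marker beside the coffee warmer for the next pot: roll the broad thumbwheel until its tab stands at number 3 and the narrow thumbwheel until its tab stands at number 2, then let go of both. Do not shift the carafe or the stacked plates.

Things in the scene. Friction and masses are not known exactly. Their poses are not given: they have to be found in the camera images.
- tray: The brew marker: fixed wooden tray 130 (x) x 168 (y) x 8 mm, origin under its centre, x away from the robot within 20 degrees, z up. It carries two fixed white boxes, 100 (x) x 66 (y) x 46 mm, centres 38 mm to either side along y, one with the broad wheel, one with the narrow, in either order. Nothing but the two tabs rises over 30 mm above the axles.
- broad_hub (a point): Axle centre of the broad grey thumbwheel, 48 mm above the work surface; fixed axes as the tray's (x away from robot, y along axle, z up). Wheel radius 28 mm; one stout tab stands radially out of its rim, 8 mm thick, tip 64 mm from the axle. Wheel and tab are 24 mm wide along y, centred here. Beside it on +y an arched white scale with rows of 1, 2, 3, 4 black dots: the numbers.
- narrow_hub (a point): Axle centre of the narrow grey thumbwheel: all as for broad_hub (height, axes, radius, tab thickness and length, dotted scale on its +y side), but the wheel and its tab are only 10 mm wide.
- broad_wheel (a joint): Angle of the broad wheel, rad: 0 = tab straight up, positive = tab leans away from the robot (+x of hub). Number 1 is nearest the robot, 4 farthest: 1 at -0.75, 2 at -0.25, 3 at +0.25, 4 at +0.75; stops at -1 and +1. No clicks; steady friction (1 to 3 N pushing the tab sideways); stays where it is left. Starts nearer the robot than 3.
- narrow_wheel (a joint): Angle of the narrow wheel, rad: the same scale, sign, numbers, stops and friction as broad_wheel. Starts farther from the robot than 2.
- carafe_mid (a point): Bystander: empty glass carafe, 120 mm wide, 130 mm tall, with a black handle, standing on the hot plate of the white coffee warmer (200 x 170 x 49 mm, small toggle switch at its front). This point is on its axis, 65 mm above its underside.
- plate_mid (a point): Bystander: the upper of two stacked white melamine date plates, each 190 mm across and 13 mm thick; this point is its centre.

How it is judged (in metres and radians):
At the end, for the whole second after the job is handed in: The broad wheel's tab stands at number 3 (joint 0.25) and the narrow wheel's tab at number 2 (joint -0.25), each within 0.2 rad (11 degrees), both wheels at rest (value of joint broad_wheel between 0.05 and 0.45 rad and value of joint narrow_wheel between -0.45 and -0.05 rad and velocity of joint broad_wheel between -0.1 and 0.1 rad/s and velocity of joint narrow_wheel between -0.1 and 0.1 rad/s); the robot touches nothing.
It fails at once if the carafe is shifted by more than 20 mm (distance of carafe_mid from where it was at the start of the episode above 0.02 m).
It fails at once if the upper plate is shifted by more than 20 mm (distance of plate_mid from where it was at the start of the episode above 0.02 m).
It also fails if it takes over 45 s, if anything falls off the work surface, if the arm or the gripper's body presses on something with over 40 N, if the wrist force passes 120 N, or if a joint passes its speed limit or range.

## Working session

There is one attempt and no reset: what is moved stays moved. The work goes in short steps, Python scripts to look and compute and a shell command to move; the robot and the scene stay as the last step left them, time stands still between calls to the robot, and variables do not carry over. Pictures are saved under pics/ and viewed, and the job is handed in when it is done.

```bash
mkdir -p pics
python3 - <<'E'
from plant import manip
import cv2
print(manip.state())
for n in ["scene","top","wrist"]:
    cv2.imwrite(f"pics/{n}0.png",manip.snapshot(n)[:,:,::-1]); print(n,manip.calibration(n))
E
```

```text
{'clock': 0.0, 'q': array([ 1.13707483e+00,  2.64737989e-01,  1.60537633e+00, -1.30005801e-05,
        1.27369385e+00, -3.68942333e-02]), 'joint_velocities': array([ 8.19562435e-04,  1.57437063e-05, -1.25628298e-03,  1.52935253e-03,
       -7.70816669e-04, -1.14065757e-03]), 'effort': array([-1.26736908e-03, -5.02113676e+01, -3.56869698e+01,  7.25978217e-02,
        2.95837421e-02, -1.87109972e-04]), 'eef_pos': array([260.58554135, 621.89842148, 237.39696341]), 'tcp_rot': array([-3.14152335e+00,  2.21446848e-03,  1.17397296e+00]), 'wrist_force': array([-0.0873736 ,  0.05116514, -0.65099107]), 'ft_torque': array([-0.03996584,  0.02734331, -0.00497555]), 'width': 88.15477150173659}
scene {'camera_matrix': array([[448.09480513,   0.        , 324.05387194],
       [  0.        , 448.09480513, 234.24910374],
       [  0.        ,   0.        ,   1.        ]]), 'R': array([[-0.88504871,  0.46530264, -0.0134996 ],
       [ 0.38020582,  0.70584638, -0.59768254],
       [-0.26857462, -0.53411079, -0.8016192 ]]), 't': array([ 464.96597302, -150.34767289, 1384.04315653])}
top {'camera_matrix': 
[... 194 characters left out ...]
 0.00445049],
       [-0.99775485,  0.01889727, -0.06425076],
       [ 0.06415415, -0.00567557, -0.99792386]]), 't': array([  26.5769842 ,  523.97644441, 1181.49630933])}
wrist {'camera_matrix': array([[333.85794925,   0.        , 316.63332233],
       [  0.        , 333.85794925, 233.44229297],
       [  0.        ,   0.        ,   1.        ]]), 'mount': array([[ 9.99999712e-01,  7.56176032e-04, -6.55484994e-05,
         1.21268811e+00],
       [-6.99391610e-04,  9.51558162e-01,  3.07468007e-01,
        -8.02289732e+01],
       [ 2.94873147e-04, -3.07467872e-01,  9.51558417e-01,
        -1.45698418e+02],
       [ 0.00000000e+00,  0.00000000e+00,  0.00000000e+00,
         1.00000000e+00]])}
```

View pics/scene0.png

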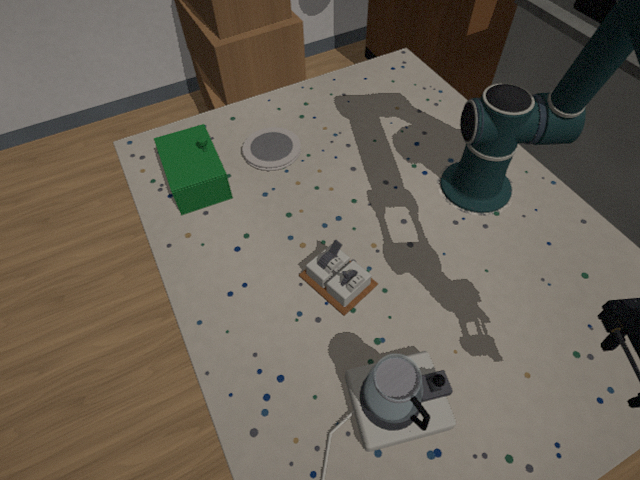

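View pics/top0.png

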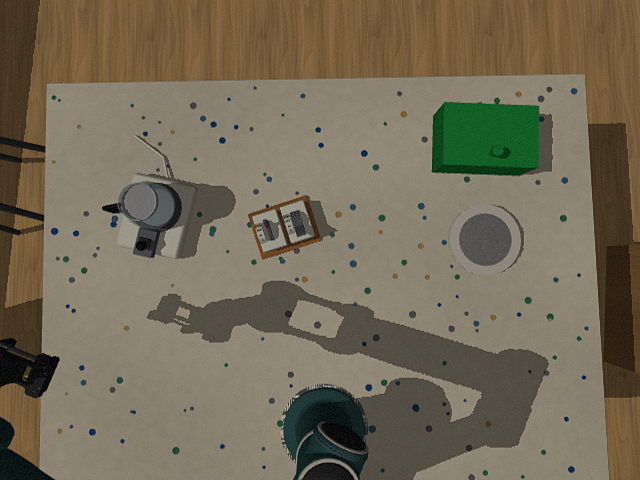

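View pics/wrist0.png

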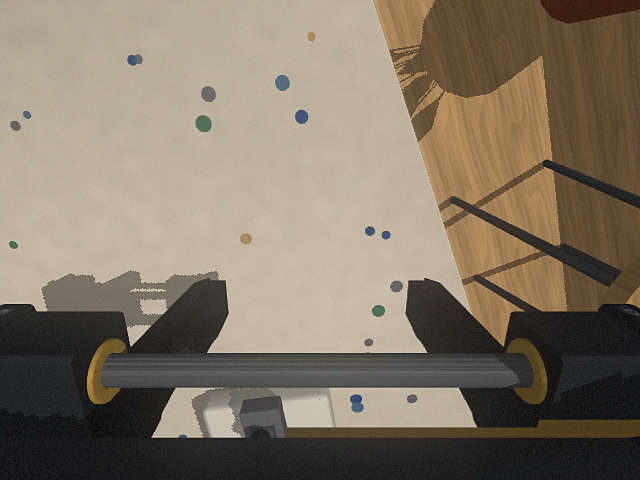

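The top view shows the tray at about (285,227), with the carafe to its left at (150,210) and the plates at (485,240). Next I'll measure the tray and zoom in.

```bash
cat > h.py <<'E'
import numpy as np,cv2
from plant import manip
def ray(n,uv):
    c=manip.calibration(n);K=c["camera_matrix"]
    if n=="wrist":
        from scipy.spatial.transform import Rotation as Ro
        s=manip.state();Rt=Ro.from_euler('xyz',s['tcp_rot']).as_matrix();M=c['mount']
        R=Rt@M[:3,:3];o=Rt@M[:3,3]+s['eef_pos']
    else: R=c["R"].T;o=-R@c["t"]
    d=R@np.linalg.inv(K)@np.array([uv[0],uv[1],1.]);return o,d
def plane(n,uv,z):
    o,d=ray(n,uv);return o+d*(z-o[2])/d[2]
def proj(n,X):
    c=manip.calibration(n);p=c["R"]@np.array(X,float)+c["t"];p=c["camera_matrix"]@p;return p[:2]/p[2]
def zoom(n,img,x0,y0,w,h,name):
    s=min(800/w,600/h);cv2.imwrite(name,cv2.resize(img[y0:y0+h,x0:x0+w],None,fx=s,fy=s,interpolation=cv2.INTER_CUBIC))
E
python3 - <<'E'
from h import *
t=cv2.imread("pics/top0.png");s=cv2.imread("pics/scene0.png")
zoom("top",t,240,185,100,75,"pics/topz.png");zoom("scene",s,290,230,100,90,"pics/scenez.png")
hsv=cv2.cvtColor(t,cv2.COLOR_BGR2HSV)
m=cv2.inRange(hsv,(3,110,60),(20,255,255));m[:,:240]=0;m[:,340:]=0;m[:180]=0;m[270:]=0
ys,xs=np.nonzero(m);r=cv2.minAreaRect(np.stack([xs,ys],1).astype(np.float32));b=cv2.boxPoints(r)
W=np.array([plane("top",p,8) for p in b]);print(b,W,W.mean(0))
for i in range(4):
  e=W[(i+1)%4]-W[i];print(np.hypot(*e[:2]),np.degrees(np.arctan2(e[1],e[0])))
E
```

```text
[[247.23656 213.63333]
 [330.82846 186.66821]
 [345.46558 232.04333]
 [261.8737  259.00845]] [[573.12905956 194.68511442   8.        ]
 [642.47823055 -33.02353348   8.        ]
 [518.21777148 -69.86575399   8.        ]
 [449.89311669 156.56773994   8.        ]] [545.92954457  62.09089172   8.        ]
238.03473663439422 -73.06177017677061
129.60714062449048 -163.4853360142969
236.51719943066854 106.79080537640718
128.99624743977498 17.187049307803797
```

View pics/topz.png

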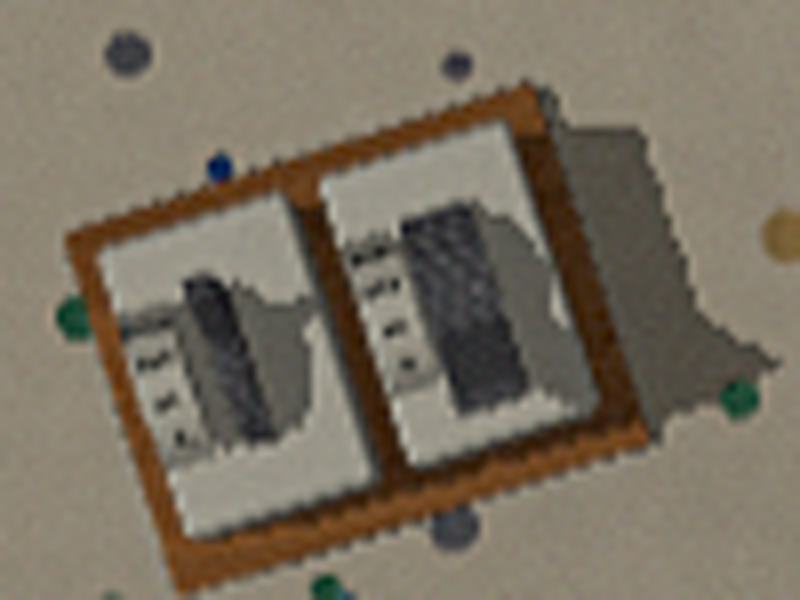

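View pics/scenez.png

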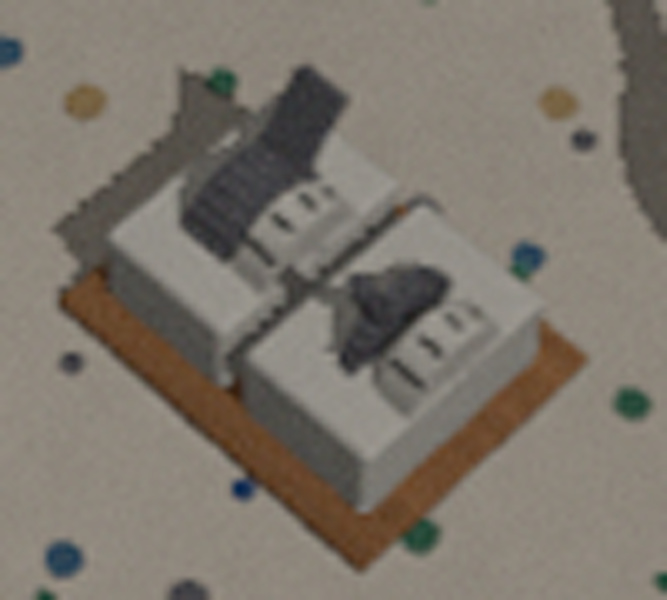

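The broad wheel is on −y with its tab leaning toward the robot, and the narrow one is on +y. I'll compute the hub positions and then where the tab tip would project at several angles.

Run:
```python
from h import *
z=[(70,238),(530,85),(655,440),(180,595)]
W=np.array([plane("top",(240+(a+.5)/8-.5,185+(b+.5)/8-.5),8) for a,b in z]);print(W)
for i in range(4):
  e=W[(i+1)%4]-W[i];print(np.hypot(*e[:2]),np.degrees(np.arctan2(e[1],e[0])))
z2=[(70-0,298),(360,570),(587,358)]
W2=np.array([plane("scene",(290+(a)/6.667,230+b/6.667),8) for a,b in z2]);print(W2, (W2[0]+W2[2])/2)
c=W.mean(0);
import math
yaw=math.radians(17);x=np.array([math.cos(yaw),math.sin(yaw),0]);y=np.array([-x[1],x[0],0])
for nm,s in(("broad",-1),("narrow",1)):
  h=c+38*s*y;h[2]=48;print(nm,h)
  for a in np.arange(-1,1.01,.25):
    T=h+64*(math.sin(a)*x+np.array([0,0,math.cos(a)]))
    p=proj("top",T);q=proj("scene",T);print(round(a,2),((p-[240,185])*8).round(),((q-[290,230])*6.667).round())
np.savez("t.npz",c=c,yaw=yaw)
```

```text
[[571.22936364 191.79538582   8.        ]
 [620.42688907  35.36992168   8.        ]
 [499.1377389   -4.57279892   8.        ]
 [450.07366573 156.05836286   8.        ]]
163.97964001140747 -72.54106602315251
127.69682407278884 -161.7723468513958
167.95729639646052 106.9850583448158
126.3164199347507 16.43435906384905
[[616.86618395  39.77661711   8.        ]
 [573.2042353  198.16679846   8.        ]
 [450.1309295  160.39802617   8.        ]] [533.49855673 100.08732164   8.        ]
broad [546.32703911  58.32313713  48.        ]
-1.0 [508. 443.] [345.  76.]
-0.75 [497. 410.] [327.  73.]
-0.5 [484. 369.] [303.  78.]
-0.25 [468. 322.] [276.  91.]
0.0 [452. 273.] [246. 113.]
0.25 [437. 225.] [216. 141.]
0.5 [423. 182.] [188. 173.]
0.75 [411. 147.] [163. 208.]
1.0 [403. 121.] [145. 242.]
narrow [524.10678955 131.00229859  48.        ]
-1.0 [279. 517.] [489. 191.]
-0.75 [266. 486.] [473. 189.]
-0.5 [250. 445.] [450. 195.]
-0.25 [234. 398.] [424. 211.]
0.0 [218. 349.] [394. 234.]
0.25 [203. 301.] [364. 263.]
0.5 [190. 257.] [335. 296.]
0.75 [181. 221.] [310. 332.]
1.0 [175. 195.] [290. 366.]
```

```bash
cat >> h.py <<'E'
def goal(x,y,z,yaw=0.297):
    from scipy.spatial.transform import Rotation as Ro
    s=manip.state();R=Ro.from_euler('xyz',s['tcp_rot']);G=Ro.from_euler('xyz',[np.pi,0,yaw])
    print("shift",R.inv().apply(np.array([x,y,z])-s['eef_pos']).round(1),"turn",(R.inv()*G).as_rotvec().round(3))
E
python3 - <<'E'
from h import *
print(plane("top",(148,204),179),plane("top",(195,260),49))
goal(591,153,200)
E
```

```text
[582.08595775 400.36956571 179.        ] [450.57856339 325.42444877  49.        ]
shift [-304.9  486.    38.2] turn [0.001 0.002 0.877]
```

```bash
python3 -m pendant '[[1,-305,486,0,0,0,0.877],[1,-305,486,0,0,0,0.877],[1,-305,486,0,0,0,0.877],[1,-305,486,0,0,0,0.877],[1,-305,486,0,0,0,0.877],[1,-305,486,0,0,0,0.877],[1,-305,486,0,0,0,0.877],[1,-305,486,0,0,0,0.877],[1,-305,486,0,0,0,0.877],[1,-305,486,0,0,0,0.877],[1,-305,486,0,0,0,0.877],[1,-305,486,0,0,0,0.877],[1,-305,486,0,0,0,0.877],[1,-305,486,0,0,0,0.877],[1,-305,486,0,0,0,0.877],[1,-305,486,0,0,0,0.877],[1,-305,486,0,0,0,0.877],[1,-305,486,0,0,0,0.877]]'
python3 - <<'E'
from h import *
goal(591,153,83)
cv2.imwrite("pics/w1.png",manip.snapshot("wrist")[:,:,::-1])
E
```

```text
clock: 1.95
eef_pos: [590.6, 153.8, 238.3]
tcp_rot: [3.14, 0.001, 0.298]
wrist_force: [0.5, -0.4, -0.6]
width: 0.4
shift [  0.3   0.7 155.3] turn [0.001 0.001 0.001]
```

View pics/w1.png

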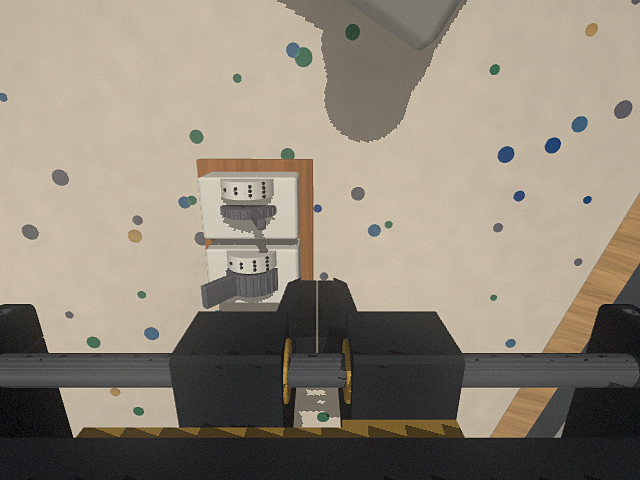

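The wrist view shows the narrow wheel at (248,212) with its tab leaning to far x at (259,222). The broad tab points toward the robot at (205,295), and the tray's +y edge runs from (197,160) to (313,160). I'll refine the hub positions from this.

Run:
```python
from h import *
A=plane("wrist",(197,159),8);B=plane("wrist",(313,159.5),8);print(A,B,np.hypot(*(B-A)[:2]),np.degrees(np.arctan2(*(B-A)[1::-1])))
y=np.array([-np.sin(.297),np.cos(.297),0]);print("centre",(A+B)/2-84*y, "narrow",(A+B)/2-46*y,"broad",(A+B)/2-122*y)
im=cv2.imread("pics/w1.png");zoom("w",im,180,140,160,120+60,"pics/w1z.png")
```

```text
[451.22645886 158.28141889   8.        ] [573.82580914 195.50994076   8.        ] 128.12713814158175 16.891438927159932
centre [537.10897522  96.57330488   8.        ] narrow [525.9881661  132.90961736   8.        ] broad [548.22978434  60.2369924    8.        ]
```

View pics/w1z.png

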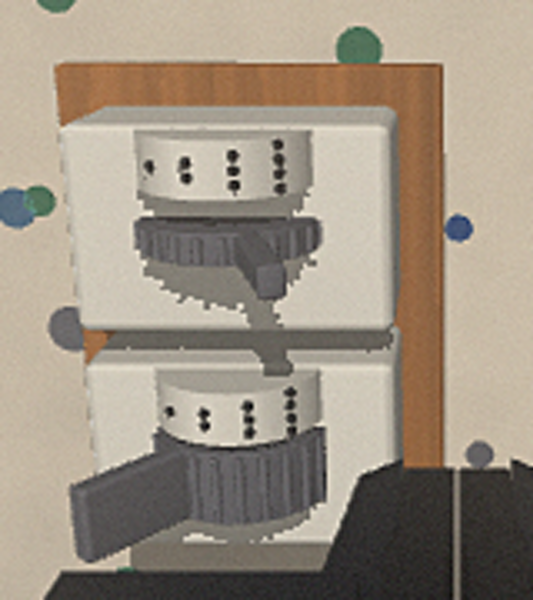

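```bash
python3 -m pendant '[[1,0,0,50,0,0,0],[1,0,0,100,0,0,0],[1,0,2,140,0,0,0],[1,0,2,155,0,0,0],[1,0,2,155,0,0,0],[1,0,2,155,0,0,0]]'
python3 - <<'E'
from h import *
x=np.array([np.cos(.297),np.sin(.297)])
h=np.array([525.5,132.5]);p=h+14*x
print(p);goal(*p,83)
cv2.imwrite("pics/s2.png",manip.snapshot("scene")[:,:,::-1]);im=cv2.imread("pics/s2.png");zoom("",im,280,200,120,100,"pics/s2z.png")
cv2.imwrite("pics/w2.png",manip.snapshot("wrist")[:,:,::-1])
E
```

```text
clock: 2.6
eef_pos: [592.5, 152.0, 85.0]
tcp_rot: [3.14, -0.001, 0.298]
wrist_force: [-0.3, 0.2, 0.6]
width: 0.7
[538.88706249 136.5971402 ]
shift [-55.8  -1.1   1.9] turn [ 0.001 -0.001  0.001]
```

View pics/w2.png

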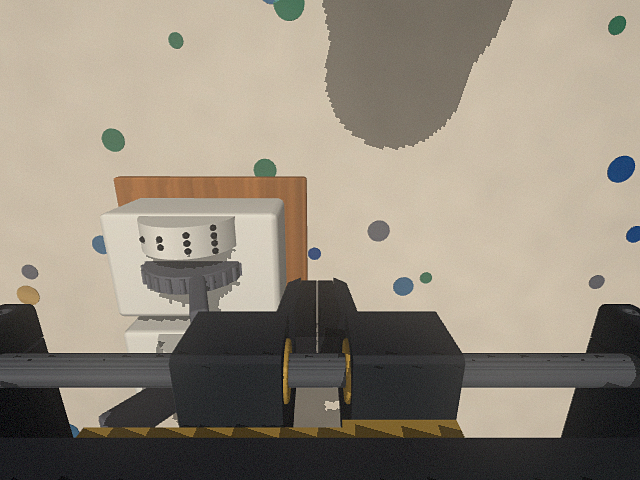

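View pics/s2z.png

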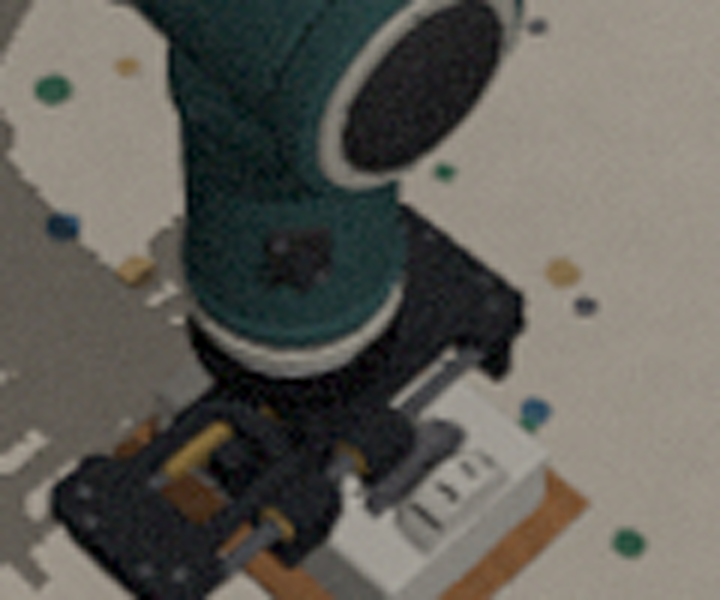

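The fingers are down beside the narrow tab on its far side. I'll push toward the robot in steps.

```bash
python3 -m pendant '[[1,-10,-1,2,0,0,0],[1,-20,-1,2,0,0,0],[1,-28,-1,2,0,0,0],[1,-36,-1,2,0,0,0],[1,-43,-1,2,0,0,0],[1,-50,-1,2,0,0,0],[1,-56,-1,2,0,0,0],[1,-56,-1,2,0,0,0]]'
python3 - <<'E'
from h import *
cv2.imwrite("pics/w3.png",manip.snapshot("wrist")[:,:,::-1])
E
```

```text
clock: 3.5
eef_pos: [538.3, 136.2, 83.7]
tcp_rot: [3.14, -0.002, 0.298]
wrist_force: [0.3, -0.8, -0.5]
width: 0.7
```

View pics/w3.png

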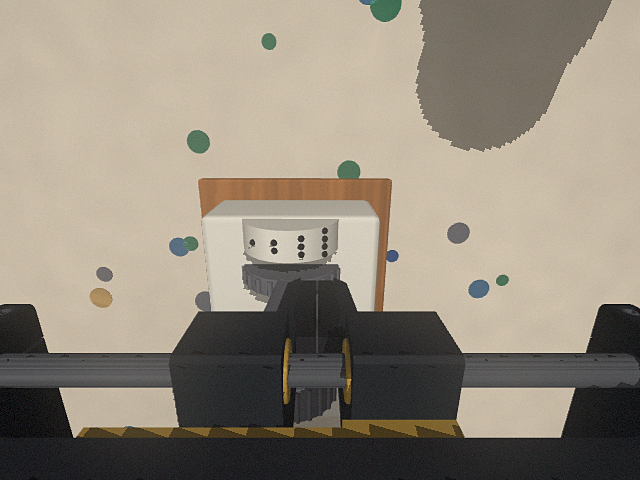

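```bash
python3 -m pendant '[[1,10,0,0,0,0,0],[1,15,0,-40,0,0,0],[1,15,0,-85,0,0,0],[1,15,0,-130,0,0,0],[1,-10,0,-150,0,0,0],[1,-60,40,-150,0,0,0],[1,-105,73,-150,0,0,0],[1,-105,73,-150,0,0,0],[1,-105,73,-150,0,0,0]]'
python3 - <<'E'
from h import *
x=np.array([np.cos(.297),np.sin(.297)])
h=np.array([547.5,59.5])
goal(*(h-85*x),83)
im=manip.snapshot("wrist")[:,:,::-1]
cv2.imwrite("pics/w4.png",im)
E
```

```text
clock: 4.45
eef_pos: [458.2, 34.2, 233.3]
tcp_rot: [3.14, -0.001, 0.295]
wrist_force: [0.6, -0.0, 0.1]
width: 0.2
shift [  7.6   1.7 150.3] turn [ 0.002 -0.001 -0.002]
```

View pics/w4.png

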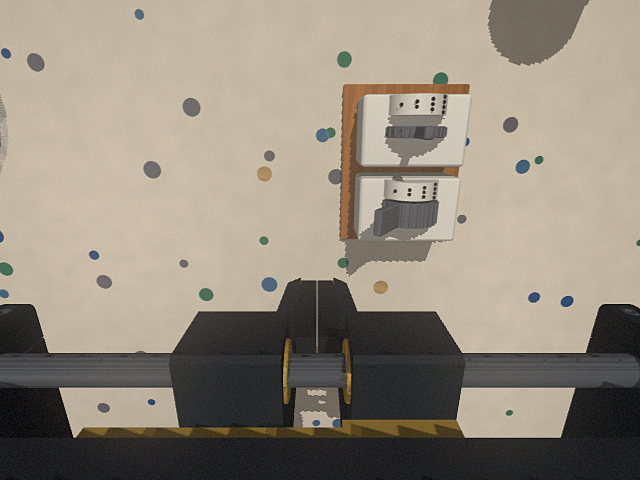

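The narrow tab is now at about (420,134) and the broad tab at (382,222). I'll read the narrow angle by casting the tab-tip pixel onto the wheel plane.

```bash
cat >> h.py <<'E'
X=np.array([np.cos(.297),np.sin(.297),0]);Y=np.array([-X[1],X[0],0])
HUB={"narrow":np.array([525.5,132.5,48]),"broad":np.array([547.5,59.5,48])}
def tips(wheel,half):
    from scipy.spatial.transform import Rotation as Ro
    c=manip.calibration("wrist");s=manip.state();T=np.eye(4);T[:3,:3]=Ro.from_euler('xyz',s['tcp_rot']).as_matrix();T[:3,3]=s['eef_pos']
    Ti=np.linalg.inv(T@c["mount"]);out=[]
    for a in np.arange(-.75,.76,.25):
        P=HUB[wheel]+64*(np.sin(a)*X+np.cos(a)*np.array([0,0,1]))-half*Y
        p=c["camera_matrix"]@(Ti[:3,:3]@P+Ti[:3,3]);out.append((round(a,2),(p[:2]/p[2]).round(1)))
    return out
E
python3 - <<'E'
from h import *
for k,hf in(("narrow",5),("broad",12)):
  print(k); [print(*o) for o in tips(k,hf)]
im=cv2.imread("pics/w4.png");zoom("",im,330,75,160,120,"pics/w4z.png") 
zoom("",im,330,150,160,120,"pics/w4y.png")
E
```

```text
narrow
-0.75 [374.1 141.1]
-0.5 [392.3 141.6]
-0.25 [413. 142.]
0.0 [434.2 142.1]
0.25 [453.7 142. ]
0.5 [469.5 141.6]
0.75 [480.2 141. ]
broad
-0.75 [368.9 237.1]
-0.5 [385.3 240.5]
-0.25 [404.  242.7]
0.0 [423.2 243.5]
0.25 [441.  242.7]
0.5 [455.6 240.4]
0.75 [465.9 237. ]
```

View pics/w4z.png

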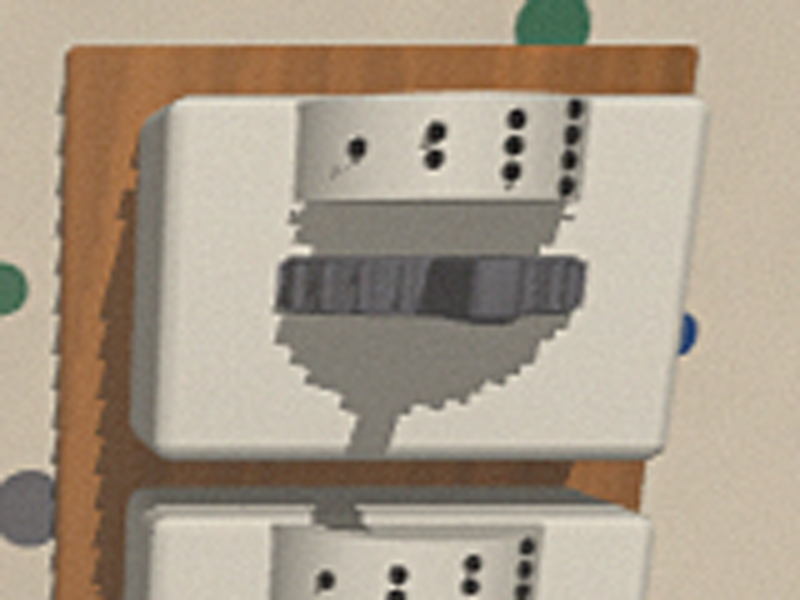

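The narrow tip at (429,133) reads about −0.06 rad, so the fingertips are about 7 mm thinner per side than I assumed. I'll allow for that on the broad wheel and then give the narrow one a second push.

```bash
python3 -m pendant '[[1,4,2,50,0,0,0],[1,6,2,100,0,0,0],[1,8,2,140,0,0,0],[1,8,2,150,0,0,0],[1,8,2,150,0,0,0],[1,18,2,150,0,0,0],[1,28,2,150,0,0,0],[1,38,2,150,0,0,0],[1,46,2,150,0,0,0],[1,54,2,150,0,0,0],[1,62,2,150,0,0,0],[1,70,2,150,0,0,0],[1,77,2,150,0,0,0],[1,84,2,150,0,0,0],[1,84,2,150,0,0,0]]'
python3 - <<'E'
from h import *
p=manip.state()['eef_pos']; print((p-HUB["broad"])@X,(p-HUB["broad"])@Y)
cv2.imwrite("pics/w5.png",manip.snapshot("wrist")[:,:,::-1])
E
python3 -m pendant '[[1,-10,0,0,0,0,0],[1,-15,0,-40,0,0,0],[1,-15,0,-85,0,0,0],[1,-15,10,-130,0,0,0],[1,-5,40,-150,0,0,0],[1,5,60,-150,0,0,0],[1,5,60,-150,0,0,0],[1,5,60,-150,0,0,0]]'
python3 - <<'E'
from h import *
im=manip.snapshot("wrist")[:,:,::-1];cv2.imwrite("pics/w6.png",im)
for k,hf in(("narrow",5),("broad",12)):
  print(k); [print(*o) for o in tips(k,hf)]
E
```

```text
clock: 6.0
eef_pos: [541.4, 58.0, 83.3]
tcp_rot: [3.14, -0.003, 0.296]
wrist_force: [0.0, 0.1, 0.6]
width: 0.3
-6.2636099946216905 0.3342980262905692
clock: 6.85
eef_pos: [562.0, 2.0, 232.9]
tcp_rot: [3.141, -0.002, 0.295]
wrist_force: [-0.2, -0.2, 0.1]
width: 0.6
narrow
-0.75 [263.1  58.1]
-0.5 [278.8  55.6]
-0.25 [298.6  54. ]
0.0 [320.6  53.4]
0.25 [342.6  54. ]
0.5 [362.2  55.6]
0.75 [377.6  58. ]
broad
-0.75 [267.7 168.5]
-0.5 [282.  169.9]
-0.25 [300.  170.8]
0.0 [319.9 171.1]
0.25 [339.8 170.8]
0.5 [357.6 169.8]
0.75 [371.7 168.4]
```

View pics/w6.png

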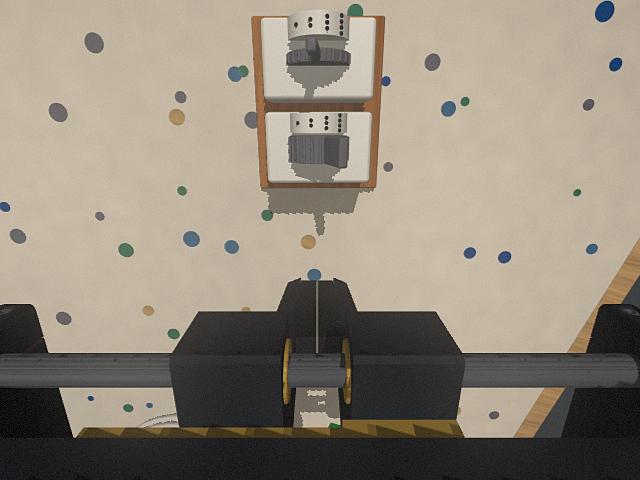

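Run:
```python
from h import *
im=cv2.imread("pics/w6.png");zoom("",im,250,5,140,105,"pics/w6z.png");zoom("",im,250,100,140,105,"pics/w6y.png")
```

```text
(no output)
```

View pics/w6z.png

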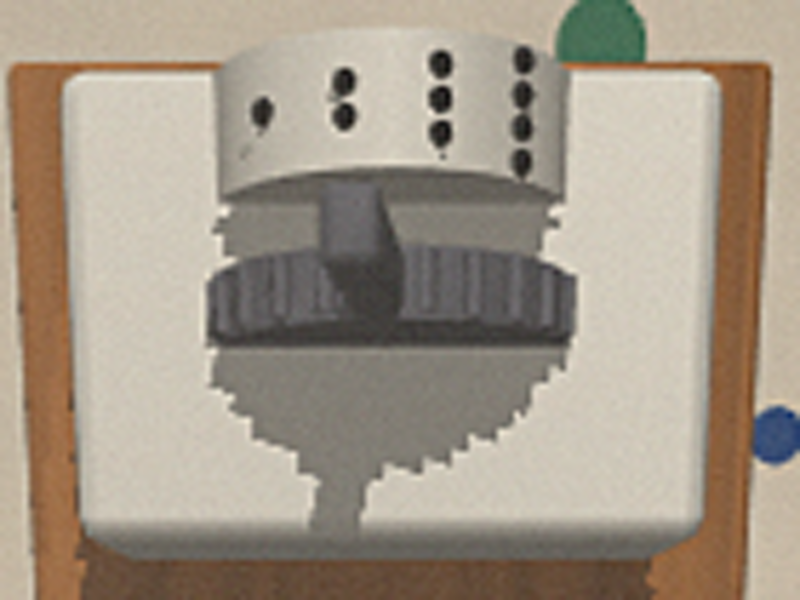

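View pics/w6y.png

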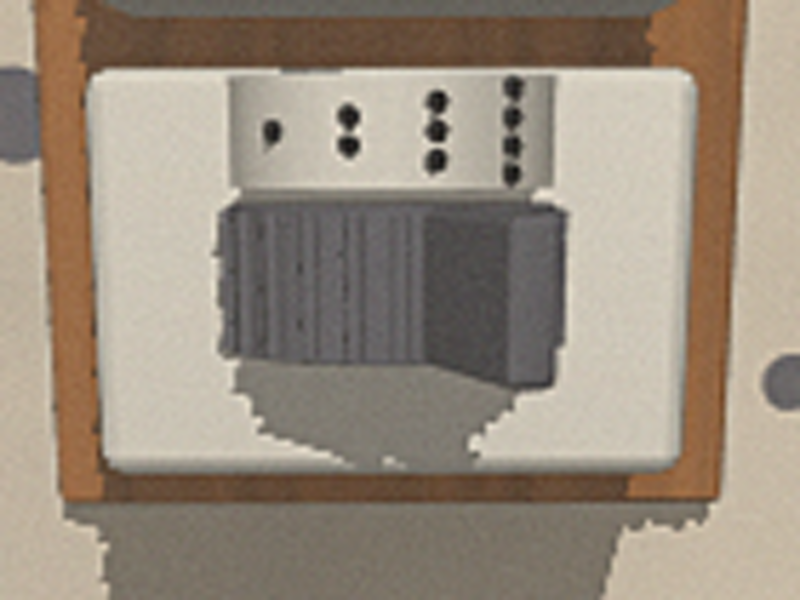

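The broad tip at (343,165) reads about +0.29, which is good. The narrow tip at (311,39) reads about −0.10, so it needs another 6 mm or so.

Run:
```python
from h import *
h=HUB["narrow"]
goal(*(h+50*X)[:2],83);goal(*(h+7.5*X)[:2],83)
```

```text
shift [  53.2 -135.   149.5] turn [ 0.    -0.001 -0.001]
shift [  10.7 -135.   149.5] turn [ 0.    -0.001 -0.001]
```

```bash
python3 -m pendant '[[1,20,-45,0,0,0,0],[1,40,-90,0,0,0,0],[1,53,-133,0,0,0,0],[1,53,-135,30,0,0,0],[1,53,-135,80,0,0,0],[1,53,-135,130,0,0,0],[1,53,-135,149,0,0,0],[1,53,-135,149,0,0,0],[1,43,-135,149,0,0,0],[1,34,-135,149,0,0,0],[1,26,-135,149,0,0,0],[1,20,-135,149,0,0,0],[1,15,-135,149,0,0,0],[1,11,-135,149,0,0,0],[1,11,-135,149,0,0,0]]'
python3 -m pendant '[[1,10,0,0,0,0,0],[1,15,0,-40,0,0,0],[1,15,0,-85,0,0,0],[1,15,20,-130,0,0,0],[1,-5,60,-150,0,0,0],[1,-5,105,-150,0,0,0],[1,-5,135,-150,0,0,0],[1,-5,135,-150,0,0,0],[1,-5,135,-150,0,0,0]]'
python3 - <<'E'
from h import *
for k,hf in(("narrow",5),("broad",12)):
  print(k); [print(*o) for o in tips(k,hf)]
im=manip.snapshot("wrist")[:,:,::-1];cv2.imwrite("pics/w7.png",im)
zoom("",im,240,0,150,200,"pics/w7z.png")
cv2.imwrite("pics/t7.png",manip.snapshot("top")[:,:,::-1])
E
```

```text
clock: 8.4
eef_pos: [533.2, 134.8, 84.2]
tcp_rot: [3.141, -0.003, 0.295]
wrist_force: [1.0, 0.3, 1.4]
width: 0.4
clock: 9.3
eef_pos: [567.6, 3.8, 233.8]
tcp_rot: [-3.141, -0.002, 0.294]
wrist_force: [-0.0, 0.7, 0.1]
width: 0.6
narrow
-0.75 [254.9  58. ]
-0.5 [270.2  55.6]
-0.25 [289.7  53.9]
0.0 [311.5  53.3]
0.25 [333.5  53.8]
0.5 [353.2  55.3]
0.75 [368.8  57.7]
broad
-0.75 [260.4 168. ]
-0.5 [274.4 169.3]
-0.25 [292.1 170.2]
0.0 [311.9 170.5]
0.25 [331.7 170.1]
0.5 [349.6 169.1]
0.75 [363.9 167.7]
```

View pics/w7z.png

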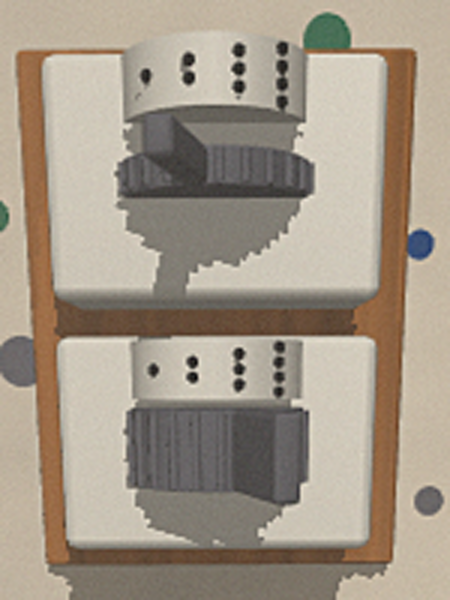

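View pics/t7.png

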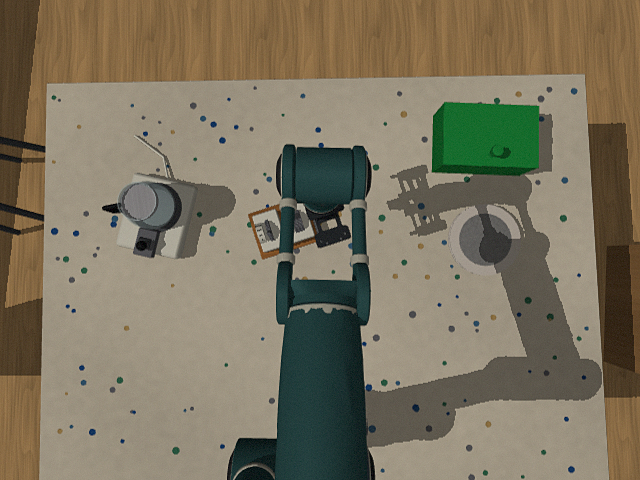

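The narrow tip at x≈293 reads about −0.21 and the broad tip at x≈336 about +0.31. Both are well inside the band. The carafe and plates appear in the same pixels as at the start, and the arm is clear, so I'm handing in.

Run:
```python
from plant import manip
print(manip.finish_job())
```

```text
the job is handed in; nothing more can be done
None
```

I set both thumbwheels with the shut fingers and handed the job in at about 9.4 s of the 45 s allowed; `finish_job` reported no verdict.

- **Broad wheel:** one push away from the robot left its tab at about +0.31 rad, with 0.05 to 0.45 allowed for number 3.
- **Narrow wheel:** the first push toward the robot stopped short, at about −0.06 to −0.10 rad, because the fingertips are thinner than I assumed. A second push brought it to about −0.21 rad, with −0.45 to −0.05 allowed for number 2.
- **Last checks:** I read both angles from the final wrist picture, taken with the arm about 85 mm or more clear above the tabs and the wrist force near zero. My hub position in that picture agreed with the wheel outlines to about 1 pixel. In the top picture the carafe and plates were where they started, judged by eye.
- **Disagreements:** the first scene-camera estimate of the tray centre was about 5 mm off the top view, so I used the top and wrist cameras. For the narrow tab, two wrist views differed by about 0.05 rad. Neither difference is large enough to affect the result.

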